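Skate wheels back on the wheel rail in size order

ROBOT

A 6-joint arm with a two-finger parallel gripper is mounted at the origin on the work surface. World frame = base frame: x ahead of the robot, y to its left, z up, the work surface at z = 0. Lengths are in m, angles in rad, forces in N, time in s.
With the tool pointing down it reaches from about 0.35 to 0.975 m from the base axis. Payload 4.9 kg.
Tool frame: the origin (TCP) lies midway between the tips of the shut fingers; the grasp point (between the pads) lies 19 mm behind it; z points along the fingers, y is the line along which they close (so a half turn about z gives the same grasp; the last joint's range is limited). The gripper opens to 85 mm and grips with 20 to 120 N. Pads are 22 mm wide; open, the fingers measure 114 mm over their backs; the gripper's body (76 mm by 85 mm) begins 54 mm behind the grasp point. The pads swing forward as they close: fully open they stand 13 mm farther back than shut.
Start: joints at [1.131, 0.053, 1.613, -0, 1.476, -0.119], TCP at [0.197, 0.593, 0.192] pointing down, gripper open.
Joint ranges: [-3.01, 3.01], [-1.01, 2.22], [0.06, 2.58], [-1.02, 4.17], [0.09, 2.62], [-3.14, 3.14]. Speed limits (rad/s): [2.57, 2.57, 3.14, 3.14, 3.14, 3.14].

INTERFACE

Orientations are given as a rotation vector (axis times angle).
In Python, from station import ctrl, optics, job gives the robot as it stands.
- The arm moves only by the shell command python3 -m jog 'ROWS' [OPENING] [FORCE]. ROWS is JSON, a list of rows, each a list of 2 entries, a list of its own where there are three numbers: the shift along the tool's x, y, z in m, then the turn, a rotation vector about the tool's x, y, z in rad. A call has 1 to 5 rows; each row is the pose to reach, as a shift and turn from the pose commanded when the call began, along the tool's axes at that moment; what a row does not reach only later rows make up. A row lasts 1/10 s, in which the tool goes at most 50 mm and 8.59 degrees, less where a joint would pass 70% of its speed; a pose out of reach is approached as far as the arm can. A call with a gripper value outside its range is refused whole. OPENING is the opening, from 0 (shut) to 1 (fully open), set as the call begins (- or left out, the last holds). The fingers move at their own pace and stop on an object; FORCE is the grip in N (left out, the last holds). Time passes only in rows, so rows that repeat a pose let the fingers close. It gives the time, the measured TCP pose, the force, the opening and the grip force at its end, in the units of the state.
- ctrl.get_obs(): the state, without advancing time (a new reading comes with each control period).
- optics.get_image(name): name is "side" or "top"; returns a dict with "image" (480x640x3 uint8, blue, green, red), "fx", "fy", "cx", "cy" (pixels), "rvec" (rotation vector, rad) and "tvec" (3), from world to camera coordinates, as OpenCV has them. Camera axes: x right, y down, z forward; pixel columns grow to the right and rows downward; lengths in m; the calibration is good to about 2 mm. A picture is of the moment at which its call begins. There is no depth.
- job.finish_job(): hands the job in; it is judged then, once.
The state is a dict: "t": time; "q": joint angles; "dq": joint speeds; "effort": joint torques, N m; "tool_pos": TCP position; "tool_rot": TCP orientation; "contact_force": force on the tool from outside, world axes, zero at the start; "wrist_torque": the same for the moment, N m; "opening": finger opening in m; "grip_force": force on a finger pad.
Only numpy, scipy, OpenCV 4.12 (cv2) and the standard library are available. Lean on these libraries where they do the work, as an engineer would, in place of code of your own. Each camera call takes 0.05 s, during which the arm holds its last target. There are 200 camera calls.

TASK

Put the four loose skateboard wheels back on the wheel rail, one on each pin and lying flat on the rail, in order of size from the smallest on the pin next to the rail's red foot to the largest at the black foot. Do not knock over the tin of bearings.

Things in the scene. Friction and masses are not known exactly. Their poses are not given: they have to be found in the camera images.
- wheel_white: Skateboard wheel, off-white, white core: the smallest, 50 mm across and 30 mm tall, about 70 g, straight-sided with rounded edges and a 22 mm hole right through along its axis. At the start it lies flat on the bench. Origin at its very centre (half its height, 15 mm, above what it lies on), z along its axis; both faces are alike.
- wheel_yellow: Skateboard wheel, yellow, black core: the second smallest, 55 mm across and 34 mm tall, about 90 g, straight-sided with rounded edges and a 22 mm hole right through along its axis. At the start it lies flat on the bench. Origin at its very centre (half its height, 17 mm, above what it lies on), z along its axis; both faces are alike.
- wheel_green: Skateboard wheel, green, white core: the second largest, 60 mm across and 42 mm tall, about 130 g, straight-sided with rounded edges and a 22 mm hole right through along its axis. At the start it lies flat on the bench. Origin at its very centre (half its height, 21 mm, above what it lies on), z along its axis; both faces are alike.
- wheel_blue: Skateboard wheel, blue, black core: the largest, 66 mm across and 50 mm tall, about 180 g, straight-sided with rounded edges and a 22 mm hole right through along its axis. At the start it lies flat on the bench. Origin at its very centre (half its height, 25 mm, above what it lies on), z along its axis; both faces are alike.
- peg_a: One of four like upright steel pins in a row along the middle of the wheel rail, 74 to 94 mm apart, each 6 mm thick with a black washer at its foot, fixed. Which letter stands where changes: count from the red foot. Origin at its foot on the rail's top face, 20 mm above the bench; it rises 32 mm from there. A wheel goes over the pin and rests flat on the rail.
- peg_b: One of four like upright steel pins in a row along the middle of the wheel rail, 74 to 94 mm apart, each 6 mm thick with a black washer at its foot, fixed. Which letter stands where changes: count from the red foot. Origin at its foot on the rail's top face, 20 mm above the bench; it rises 32 mm from there. A wheel goes over the pin and rests flat on the rail.
- peg_c: One of four like upright steel pins in a row along the middle of the wheel rail, 74 to 94 mm apart, each 6 mm thick with a black washer at its foot, fixed. Which letter stands where changes: count from the red foot. Origin at its foot on the rail's top face, 20 mm above the bench; it rises 32 mm from there. A wheel goes over the pin and rests flat on the rail.
- peg_d: One of four like upright steel pins in a row along the middle of the wheel rail, 74 to 94 mm apart, each 6 mm thick with a black washer at its foot, fixed. Which letter stands where changes: count from the red foot. Origin at its foot on the rail's top face, 20 mm above the bench; it rises 32 mm from there. A wheel goes over the pin and rests flat on the rail.
- foot_red: Red plastic foot at one end of the wheel rail (the other end's is black), 56 mm across the rail, 30 mm along it, 24 mm high, fixed. Origin under its centre, on the bench; y along the rail (either way). The pins stand about 69, 153, 237 and 321 mm from its centre. The rail: a fixed straight aluminium bar 40 mm wide, 20 mm high, roughly left to right; its place, turn and red end change.
- bearing_tin: Small open steel tin, 56 mm across at the rim, 45 mm tall, with loose ball bearings in it, standing on the bench among the wheels; origin under its centre, z up. It is not part of the job and must not be knocked over.
There are look-alikes about, which are no part of the job. What is shaped like the foot_red but purple or turquoise is not meant.

How it is judged:
By the outcome, as a careful person would: the job done as asked, in the order asked, and still so for the second after the job is handed in, with the robot touching nothing.
It also fails if it takes over 109 s, if anything falls off the work surface, if the arm or the gripper's body presses on something with over 40 N, if the wrist force passes 120 N, or if a joint passes its speed limit or range.

## Working session

There is one attempt and no reset: what is moved stays moved. The work goes in short steps, Python scripts to look and compute and a shell command to move; the robot and the scene stay as the last step left them, time stands still between calls to the robot, and variables do not carry over. Pictures are saved under pics/ and viewed, at most 14 in all, crops included, and the job is handed in when it is done.

```bash
mkdir -p pics; python3 - <<'E'
from station import ctrl, optics, job
import cv2
for n in("top","side"):
    d=optics.get_image(n); cv2.imwrite(f"pics/{n}0.png",d["image"]); print(n,d["fx"],d["cx"],d["cy"],d["rvec"],d["tvec"])
o=ctrl.get_obs();print(o["t"],o["tool_pos"],o["tool_rot"],o["opening"])
E
```

```text
top 461.31127865465135 319.0292787991754 249.2135161770957 [ 2.24235691 -1.938329    0.22268571] [-0.07243979  0.60037927  0.83100981]
side 437.9445368781637 319.9398346842902 231.06812271921842 [ 0.79295296 -2.47229598  1.19391519] [0.4784489  0.27731813 0.55896846]
0.1 [0.1967915  0.59253721 0.19097218] [-5.01670252e-01 -3.10074223e+00  2.83786223e-03] 0.08548554648977609
```

View pics/top0.png

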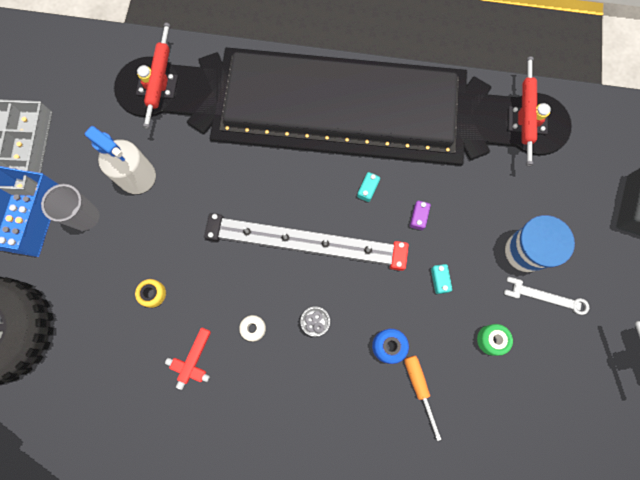

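View pics/side0.png

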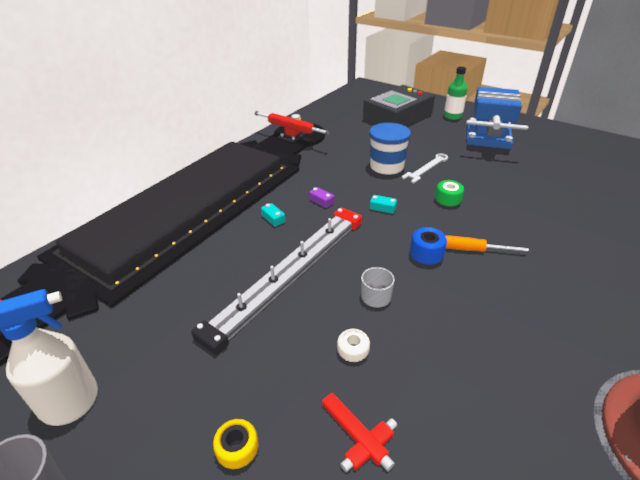

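The top view shows yellow (150,293), white (253,328), tin (315,321), blue (391,346), green (495,340). The rail runs from its black foot (213,227) to the red foot (399,255), with pins near (247,231), (285,237), (325,243) and (368,250).

```bash
cat > h.py <<'E'
import cv2, numpy as np
from scipy.spatial.transform import Rotation as R
from station import ctrl, optics
def ray(d,u,v,z):
    M=cv2.Rodrigues(np.array(d["rvec"]))[0]; c=-M.T@np.array(d["tvec"])
    r=M.T@np.array([(u-d["cx"])/d["fx"],(v-d["cy"])/d["fy"],1]); return c+r*(z-c[2])/r[2]
def proj(d,p):
    K=np.array([[d["fx"],0,d["cx"]],[0,d["fy"],d["cy"]],[0,0,1]])
    return cv2.projectPoints(np.array([p],float),np.array(d["rvec"]),np.array(d["tvec"]),K,None)[0].ravel()
def blob(d,lo,hi,box):
    x,y,w,h=box; m=cv2.inRange(cv2.cvtColor(d["image"],cv2.COLOR_BGR2HSV),lo,hi)[y:y+h,x:x+w]
    cs=cv2.findContours(m,cv2.RETR_EXTERNAL,cv2.CHAIN_APPROX_NONE)[0]
    c=max(cs,key=cv2.contourArea); (cx,cy),r=cv2.minEnclosingCircle(cv2.convexHull(c))
    M=cv2.moments(cv2.convexHull(c)); return M["m10"]/M["m00"]+x,M["m01"]/M["m00"]+y,r
# name:(lo,hi,halfheight,top box,side box)
W={"yellow":((20,120,80),(35,255,255),.017,(125,265,55,55),(195,410,80,70)),
"white":((0,0,90),(180,60,255),.015,(232,308,42,42),(325,320,55,50)),
"blue":((105,120,50),(125,255,255),.025,(365,320,50,50),(400,220,48,50)),
"green":((50,120,50),(75,255,255),.021,(470,315,55,50),(425,170,50,40)),
"tin":((0,0,70),(180,70,255),.0225,(296,302,40,40),(355,260,45,50)),
"red":((0,120,60),(6,255,255),.012,(380,235,40,45),(325,200,40,30))}
E
python3 - <<'E'
from h import *
t=optics.get_image("top"); s=optics.get_image("side")
for n,(lo,hi,z,b,c) in W.items():
    u,v,r=blob(t,lo,hi,b); p=ray(t,u,v,z); u2,v2,r2=blob(s,lo,hi,c); q=ray(s,u2,v2,z)
    print(n,p.round(4),q.round(4),"r px",round(r,1))
g=cv2.cvtColor(t["image"],cv2.COLOR_BGR2GRAY)
cv2.imwrite("pics/rail.png",cv2.resize(t["image"][205:280,200:420],None,fx=3.6,fy=3.6,interpolation=cv2.INTER_CUBIC))
cv2.imwrite("pics/rails.png",cv2.resize(s["image"][200:355,190:370],None,fx=3.8,fy=3.8,interpolation=cv2.INTER_CUBIC))
E
```

```text
yellow [0.477 0.341 0.017] [0.4753 0.3424 0.017 ] r px 15.3
white [0.4374 0.1244 0.015 ] [0.4365 0.1259 0.015 ] r px 29.0
blue [ 0.4428 -0.149   0.025 ] [ 0.4408 -0.1467  0.025 ] r px 18.3
green [ 0.4851 -0.3516  0.021 ] [ 0.4827 -0.3493  0.021 ] r px 17.7
tin [0.4687 0.0023 0.0225] [ 0.4685 -0.0012  0.0225] r px 27.6
red [ 0.628  -0.1488  0.012 ] [ 0.6242 -0.1495  0.012 ] r px 15.1
```

View pics/rail.png

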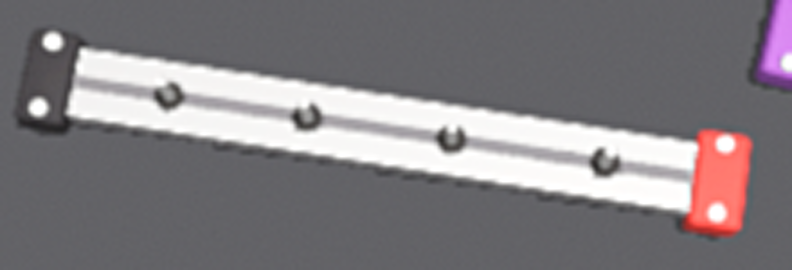

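View pics/rails.png

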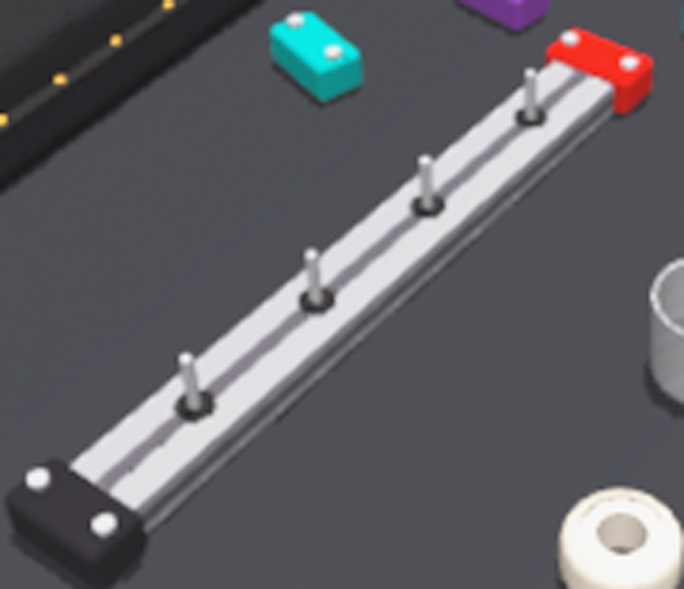

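The rail crops show four washers clearly, and the pins are upright. The white and tin masks filled their boxes, so I'll tighten those thresholds and work out the pins.

```bash
python3 - <<'E'
from h import *
t=optics.get_image("top"); s=optics.get_image("side")
for n in("white","tin"):
    lo,hi,z,b,c=W[n]; lo=(0,0,120); u,v,r=blob(t,lo,hi,b); p=ray(t,u,v,z); u2,v2,r2=blob(s,lo,hi,c); q=ray(s,u2,v2,z); print(n,p.round(4),q.round(4),r,r2)
T=[(604,162),(451,138),(306,118),(168,96)]; S=[(531,117),(428,204),(317,299),(194,405)]
P=[]
for a,b in zip(T,S):
    p=ray(t,(a[0]+.5)/3.6+199.5,(a[1]+.5)/3.6+204.5,.021);q=ray(s,(b[0]+.5)/3.8+189.5,(b[1]+.5)/3.8+199.5,.021);P.append((p+q)/2);print(p.round(4),q.round(4),P[-1].round(4))
P=np.array(P); print(np.linalg.norm(np.diff(P,axis=0),axis=1), np.linalg.norm(P[0,:2]-[.626,-.149]))
o=ctrl.get_obs();print(o["t"],R.from_rotvec(o["tool_rot"]).as_matrix().round(4))
E
```

```text
white [0.4384 0.1255 0.015 ] [0.4365 0.126  0.015 ] 13.601571083068848 17.26173973083496
tin [0.4694 0.0035 0.0225] [0.4669 0.0019 0.0225] 15.408143043518066 20.410295486450195
[ 0.6288 -0.0818  0.021 ] [ 0.6258 -0.0807  0.021 ] [ 0.6273 -0.0813  0.021 ]
[0.6301 0.0065 0.021 ] [0.6276 0.007  0.021 ] [0.6289 0.0068 0.021 ]
[0.6298 0.0906 0.021 ] [0.6288 0.0908 0.021 ] [0.6293 0.0907 0.021 ]
[0.6311 0.1712 0.021 ] [0.6296 0.1725 0.021 ] [0.6304 0.1719 0.021 ]
[0.08802635 0.0839213  0.08121615] 0.06775503706738598
0.3 [[-9.490e-01  3.153e-01 -3.000e-04]
 [ 3.153e-01  9.490e-01 -7.000e-04]
 [ 1.000e-04 -7.000e-04 -1.000e+00]]
```

White should be (.4375,.1258). Counting from the red foot, the pins are P1 (.627,-.081), P2 (.629,.007), P3 (.629,.091) and P4 (.630,.172). The spacings are 81–88 mm and the first pin is 68 mm from the foot, which fits the description. First I'll turn the tool so its y axis lies along world x, then go above yellow.

```bash
python3 -m jog '[[[0,0,0],[0,0,0.14]],[[0,0,0],[0,0,0.28]],[[0,0,0],[0,0,0.42]],[[0,0,0],[0,0,0.56]],[[0,0,0],[0,0,0.70]]]' 1 60
python3 -m jog '[[[0,0,0],[0,0,0.14]],[[0,0,0],[0,0,0.28]],[[0,0,0],[0,0,0.42]],[[0,0,0],[0,0,0.55]],[[0,0,0],[0,0,0.55]]]'
python3 -m jog '[[[-0.032,0.036,0],[0,0,0]],[[-0.064,0.072,0],[0,0,0]],[[-0.096,0.108,0],[0,0,0]],[[-0.128,0.144,0],[0,0,0]],[[-0.16,0.18,0],[0,0,0]]]'
python3 -m jog '[[[-0.03,0.033,0],[0,0,0]],[[-0.06,0.066,0],[0,0,0]],[[-0.091,0.099,0],[0,0,0]],[[-0.091,0.099,0.04],[0,0,0]],[[-0.091,0.099,0.07],[0,0,0]]]'
python3 - <<'E'
from h import *
o=ctrl.get_obs();print(o["t"],o["q"],o["tool_pos"],o["opening"],R.from_rotvec(o["tool_rot"]).as_matrix().round(4))
E
```

```text
t: 0.8
tool_pos: [0.197, 0.593, 0.1919]
tool_rot: [-1.543, -2.737, 0.0]
contact_force: [0.0, 0.7, -0.5]
opening: 0.0854
grip_force: 0.0
t: 1.3
tool_pos: [0.197, 0.593, 0.192]
tool_rot: [2.221, 2.222, -0.0]
contact_force: [0.4, -0.0, 0.4]
opening: 0.0852
grip_force: 0.0
t: 1.8
tool_pos: [0.3782, 0.4317, 0.1923]
tool_rot: [2.218, 2.225, 0.001]
contact_force: [0.9, -0.3, 0.1]
opening: 0.0854
grip_force: 0.0
t: 2.3
tool_pos: [0.4775, 0.3409, 0.1215]
tool_rot: [2.221, 2.221, 0.002]
contact_force: [0.6, 0.4, -1.2]
opening: 0.0855
grip_force: 0.0
2.3 [4.93147254e-01 1.48907713e-02 1.77175226e+00 1.10117223e-04
 1.35358450e+00 4.92945301e-01] [0.47754166 0.34092483 0.12154864] 0.08548177453522533 [[-2.0e-04  1.0e+00  1.2e-03]
 [ 1.0e+00  2.0e-04  7.0e-04]
 [ 7.0e-04  1.2e-03 -1.0e+00]]
```

The arm is above yellow with the axes aligned, so I'll descend, grip and lift.

```bash
python3 -m jog '[[[0,0,0.03],[0,0,0]],[[0,0,0.06],[0,0,0]],[[0,0,0.09],[0,0,0]],[[0,0,0.105],[0,0,0]],[[0,0,0.115],[0,0,0]]]'
python3 -m jog '[[[0,0,0],[0,0,0]],[[0,0,0],[0,0,0]],[[0,0,0],[0,0,0]],[[0,0,0],[0,0,0]],[[0,0,0],[0,0,0]]]' 0 40
python3 -m jog '[[[0,0,0],[0,0,0]],[[0,0,0],[0,0,0]],[[0,0,0],[0,0,0]],[[0,0,-0.02],[0,0,0]],[[0,0,-0.05],[0,0,0]]]'
```

```text
t: 2.8
tool_pos: [0.4754, 0.3417, 0.0057]
tool_rot: [-2.219, -2.223, 0.003]
contact_force: [-0.4, 0.3, 0.2]
opening: 0.0856
grip_force: 0.0
t: 3.3
tool_pos: [0.4767, 0.3425, 0.0081]
tool_rot: [2.221, 2.221, 0.003]
contact_force: [-0.0, 0.5, 0.2]
opening: 0.0124
grip_force: 0.0
t: 3.8
tool_pos: [0.474, 0.341, 0.055]
tool_rot: [-2.22, -2.22, 0.009]
contact_force: [0.7, -0.1, -0.1]
opening: 0.0001
grip_force: 0.0
```

The fingers shut completely, so the grasp missed. I'll take a look.

```bash
python3 - <<'E'
from h import *
s=optics.get_image("side");t=optics.get_image("top")
cv2.imwrite("pics/a.png",np.hstack([cv2.resize(s["image"][330:480,130:330],(400,300)),cv2.resize(t["image"][230:350,80:240],(400,300))]))
E
```

```text
(no output)
```

View pics/a.png

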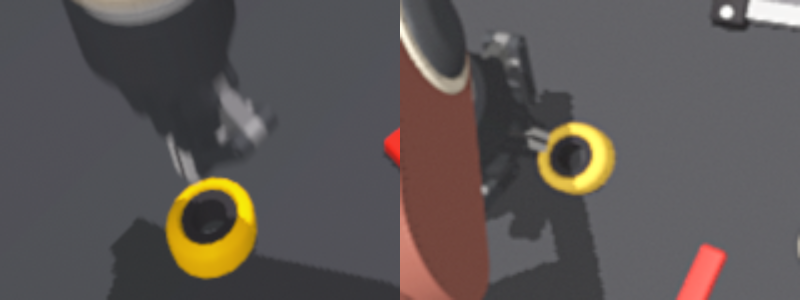

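The wheel hasn't moved, and the fingers look up and to the left of where the pose reading puts them. I'll measure the fingertip in both views.

```bash
python3 - <<'E'
from h import *
s=optics.get_image("side");t=optics.get_image("top");o=ctrl.get_obs()
print(o["tool_pos"],o["q"])
a=cv2.resize(s["image"][370:470,180:280],(400,400),interpolation=cv2.INTER_CUBIC);b=cv2.resize(t["image"][240:320,100:180],(400,400),interpolation=cv2.INTER_CUBIC)
c=np.clip(np.hstack([a,b]).astype(float)*1.5,0,255)
print("TCP proj",proj(s,o["tool_pos"]),proj(t,o["tool_pos"]))
cv2.imwrite("pics/b.png",c)
E
```

```text
[0.47669297 0.34244191 0.05794418] [ 4.96195412e-01  8.14264238e-02  1.81602752e+00 -6.75206900e-06
  1.24221698e+00  4.96192126e-01]
TCP proj [229.80037631 426.42695327] [141.73640857 290.31333205][ WARN:0@8.209] global loadsave.cpp:1063 imwrite_ Unsupported depth image for selected encoder is fallbacked to CV_8U.
```

View pics/b.png

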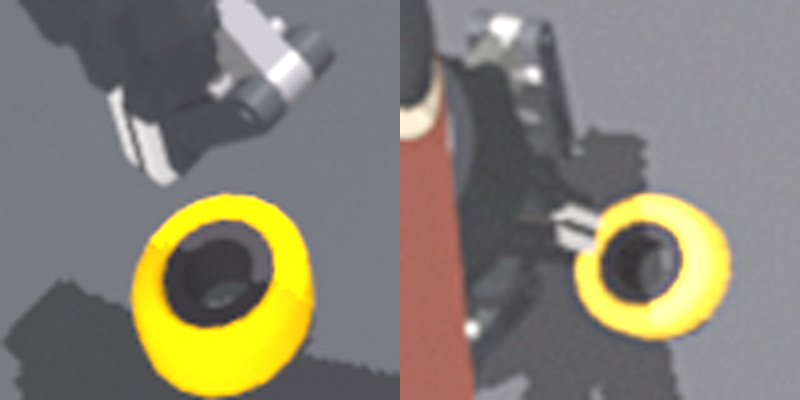

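```bash
cat >> h.py <<'E'
def tri(s,us,t,ut):
    P=[];Q=[]
    for d,u in((s,us),(t,ut)):
        M=np.hstack([cv2.Rodrigues(np.array(d["rvec"]))[0],np.array(d["tvec"]).reshape(3,1)])
        P.append(M);Q.append(np.array([(u[0]-d["cx"])/d["fx"],(u[1]-d["cy"])/d["fy"]]).reshape(2,1))
    X=cv2.triangulatePoints(P[0],P[1],Q[0],Q[1]).ravel(); return X[:3]/X[3]
E
python3 - <<'E'
from h import *
s=optics.get_image("side");t=optics.get_image("top")
print(tri(s,(217.5,415),t,(137,287.5)), tri(s,(229.8,426.4),t,(141.7,290.3)))
for z in(.03,.058,.07,.09): print(z,ray(s,217.5,415,z),ray(t,137,287.5,z))
u,v,r=blob(t,*W["yellow"][:2],W["yellow"][3]);print(ray(t,u,v,.017));print(ctrl.get_obs()["tool_pos"])
E
```

```text
[0.48263107 0.34601343 0.08113098] [0.47668103 0.34245955 0.05805874]
0.03 [0.51476264 0.33258593 0.03      ] [0.48310345 0.36424066 0.03      ]
0.058 [0.49963399 0.34089677 0.058     ] [0.48070772 0.35272692 0.058     ]
0.07 [0.49315028 0.34445856 0.07      ] [0.47968098 0.34779246 0.07      ]
0.09 [0.4823441  0.35039488 0.09      ] [0.47796975 0.33956835 0.09      ]
[0.47675153 0.34057928 0.017     ]
[0.47526747 0.34169359 0.055902  ]
```

The fingertips are really about 23 mm higher than reported (z≈0.08, against 0.057), while x and y agree. The pads must have closed above the wheel. I'll retry lower, going down slowly and watching the force.

```bash
python3 -m jog '[[[0,0,0],[0,0,0]],[[0,0,0],[0,0,0]],[[0,0,0],[0,0,0]],[[0,0,0],[0,0,0]],[[0,0,0],[0,0,0]]]' 1
python3 -m jog '[[[0,0,0],[0,0,0]],[[0,0,0],[0,0,0]],[[0,0,0.03],[0,0,0]],[[0,0,0.05],[0,0,0]],[[0,0,0.05],[0,0,0]]]'
python3 -m jog '[[[0,0,0.005],[0,0,0]],[[0,0,0.01],[0,0,0]],[[0,0,0.015],[0,0,0]],[[0,0,0.015],[0,0,0]]]'
python3 -m jog '[[[0,0,0],[0,0,0]],[[0,0,0],[0,0,0]],[[0,0,0],[0,0,0]],[[0,0,0],[0,0,0]],[[0,0,0],[0,0,0]]]' 0 40
python3 -m jog '[[[0,0,0],[0,0,0]]]'
```

```text
t: 4.6
tool_pos: [0.476, 0.3421, 0.057]
tool_rot: [-2.221, -2.221, 0.0]
contact_force: [-1.4, -0.1, 0.8]
opening: 0.0726
grip_force: 0.0
t: 5.1
tool_pos: [0.4734, 0.3406, 0.0036]
tool_rot: [-2.22, -2.22, 0.01]
contact_force: [-0.3, -1.0, 0.1]
opening: 0.0852
grip_force: 0.0
t: 5.5
tool_pos: [0.4759, 0.342, -0.0081]
tool_rot: [-2.221, -2.221, 0.001]
contact_force: [-0.4, 0.0, -0.6]
opening: 0.0852
grip_force: 0.0
t: 6.0
tool_pos: [0.4776, 0.3434, -0.0049]
tool_rot: [2.221, 2.221, 0.005]
contact_force: [-0.6, -0.7, 7.4]
opening: 0.0123
grip_force: 3.8
t: 6.1
tool_pos: [0.4782, 0.3432, -0.0056]
tool_rot: [2.22, 2.22, 0.008]
contact_force: [1.8, -0.4, 2.5]
opening: 0.0003
grip_force: 1.1
```

```bash
python3 - <<'E'
from h import *
s=optics.get_image("side");t=optics.get_image("top");o=ctrl.get_obs()
a=cv2.resize(s["image"][360:480,170:290],(400,400),interpolation=cv2.INTER_CUBIC);b=cv2.resize(t["image"][240:340,90:190],(400,400),interpolation=cv2.INTER_CUBIC)
cv2.imwrite("pics/c.png",cv2.convertScaleAbs(np.hstack([a,b]),alpha=1.6))
print(o["tool_pos"],o["opening"],o["contact_force"],"TCP proj",proj(s,o["tool_pos"]),proj(t,o["tool_pos"]))
E
```

```text
[ 0.47790409  0.34299769 -0.00627295] 3.287707451876974e-05 [2.54483167 1.57043756 4.49833787] TCP proj [235.8412785  451.38889101] [153.16984085 293.96212042]
```

View pics/c.png

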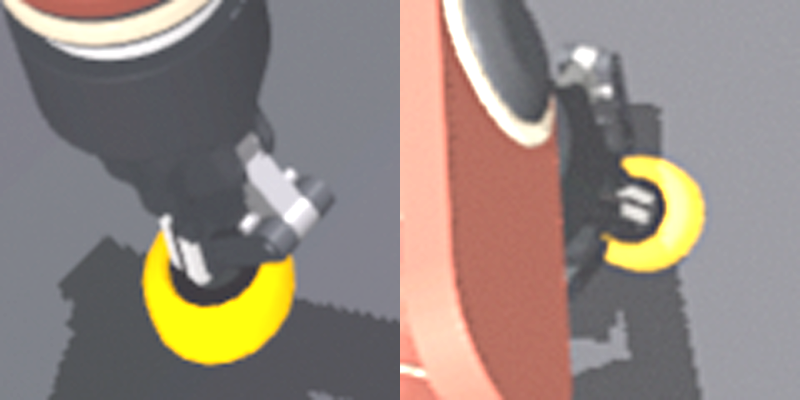

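The shut tips sit at the wheel's hole near its top face, so the real tool height is clearly more than 20 mm above what is reported. I'll raise, open, then descend to a reported z of about -0.022 with small steps.

```bash
python3 -m jog '[[[0,0,-0.03],[0,0,0]],[[0,0,-0.03],[0,0,0]]]'
python3 -m jog '[[[0,0,0],[0,0,0]],[[0,0,0],[0,0,0]],[[0,0,0],[0,0,0]],[[0,0,0],[0,0,0]],[[0,0,0],[0,0,0]]]' 1
python3 -m jog '[[[0,0,0],[0,0,0]],[[0,0,0],[0,0,0]],[[0,0,0.015],[0,0,0]],[[0,0,0.03],[0,0,0]],[[0,0,0.03],[0,0,0]]]'
python3 -m jog '[[[0,0,0.005],[0,0,0]],[[0,0,0.010],[0,0,0]],[[0,0,0.013],[0,0,0]],[[0,0,0.013],[0,0,0]]]'
python3 - <<'E'
from h import *
s=optics.get_image("side");t=optics.get_image("top");o=ctrl.get_obs()
a=cv2.resize(s["image"][360:480,170:290],(400,400),interpolation=cv2.INTER_CUBIC);b=cv2.resize(t["image"][240:340,90:190],(400,400),interpolation=cv2.INTER_CUBIC)
cv2.imwrite("pics/d.png",cv2.convertScaleAbs(np.hstack([a,b]),alpha=1.6))
E
```

```text
t: 6.4
tool_pos: [0.4781, 0.3433, 0.0253]
tool_rot: [2.22, 2.22, 0.008]
contact_force: [0.5, -0.6, -0.5]
opening: 0.0001
grip_force: 0.0
t: 6.9
tool_pos: [0.4756, 0.3419, 0.0214]
tool_rot: [-2.221, -2.221, 0.002]
contact_force: [-0.0, -0.1, -0.1]
opening: 0.0725
grip_force: 0.0
t: 7.4
tool_pos: [0.4733, 0.3406, -0.0119]
tool_rot: [-2.22, -2.22, 0.01]
contact_force: [-1.3, -0.3, -0.8]
opening: 0.0851
grip_force: 0.0
t: 7.8
tool_pos: [0.4758, 0.342, -0.0213]
tool_rot: [-2.221, -2.221, 0.001]
contact_force: [-0.6, -0.3, -0.4]
opening: 0.085
grip_force: 0.0
```

View pics/d.png

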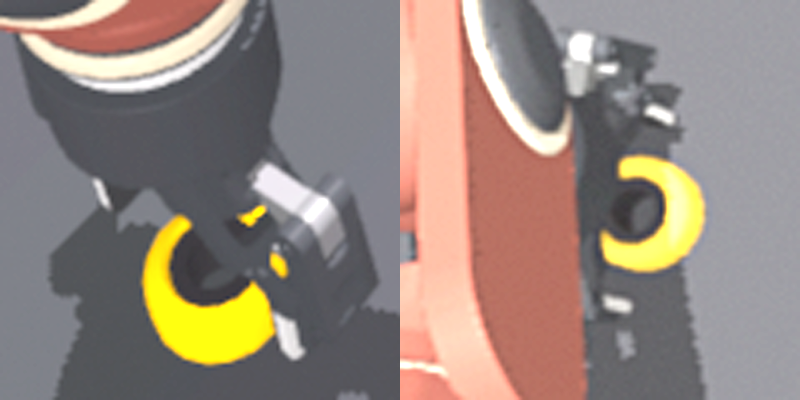

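The fingers now straddle the wheel with their tips below its top, so I'll close.

```bash
python3 -m jog '[[[0,0,0],[0,0,0]],[[0,0,0],[0,0,0]],[[0,0,0],[0,0,0]],[[0,0,0],[0,0,0]],[[0,0,0],[0,0,0]]]' 0 40
python3 -m jog '[[[0,0,0],[0,0,0]],[[0,0,0],[0,0,0]]]'
```

```text
t: 8.4
tool_pos: [0.4767, 0.3424, -0.0199]
tool_rot: [2.221, 2.221, 0.002]
contact_force: [-0.7, -0.1, 6.0]
opening: 0.0531
grip_force: 42.3
t: 8.6
tool_pos: [0.4767, 0.3424, -0.0199]
tool_rot: [2.221, 2.221, 0.002]
contact_force: [-0.7, -0.3, 5.1]
opening: 0.0531
grip_force: 42.3
```

Gripped, at 42 N and 53 mm opening. Lift 80 mm and check.

```bash
python3 -m jog '[[[0,0,-0.01],[0,0,0]],[[0,0,-0.03],[0,0,0]],[[0,0,-0.055],[0,0,0]],[[0,0,-0.08],[0,0,0]],[[0,0,-0.08],[0,0,0]]]'
python3 - <<'E'
from h import *
s=optics.get_image("side");t=optics.get_image("top");o=ctrl.get_obs()
a=cv2.resize(s["image"][330:450,160:280],(400,400),interpolation=cv2.INTER_CUBIC);b=cv2.resize(t["image"][240:340,90:190],(400,400),interpolation=cv2.INTER_CUBIC)
cv2.imwrite("pics/e.png",cv2.convertScaleAbs(np.hstack([a,b]),alpha=1.6));print(o["tool_pos"],o["opening"])
E
```

```text
t: 9.1
tool_pos: [0.4787, 0.3436, 0.0635]
tool_rot: [2.22, 2.22, 0.012]
contact_force: [0.5, 0.6, -0.1]
opening: 0.0534
grip_force: 42.3
[0.47612692 0.34213893 0.05926897] 0.05331872585589735
```

View pics/e.png

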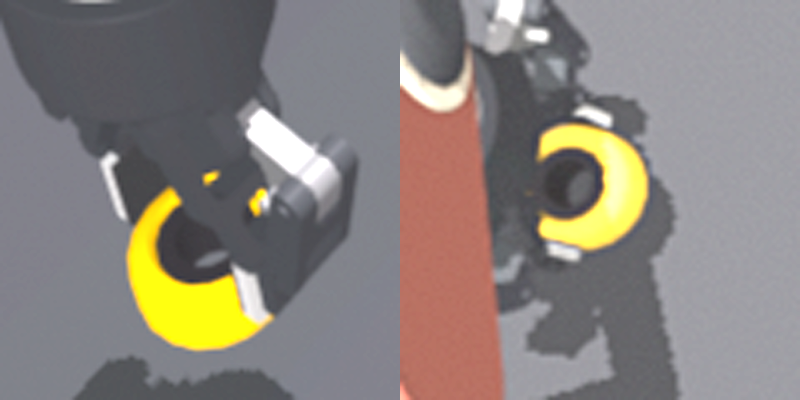

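Yellow is held level. I'll carry it to pin 2 by (+0.153, -0.334) in world x, y.

```bash
python3 -m jog '[[[-0.033,0.015,0],[0,0,0]],[[-0.066,0.030,0],[0,0,0]],[[-0.1,0.045,0],[0,0,0]],[[-0.134,0.061,0],[0,0,0]],[[-0.167,0.076,0],[0,0,0]]]'
python3 -m jog '[[[-0.034,0.015,0],[0,0,0]],[[-0.067,0.031,0],[0,0,0]],[[-0.1,0.046,0],[0,0,0]],[[-0.134,0.062,0],[0,0,0]],[[-0.167,0.077,0],[0,0,0]]]'
python3 -m jog '[[[0,0,0],[0,0,0]],[[0,0,0],[0,0,0]],[[0,0,0],[0,0,0]]]'
python3 - <<'E'
from h import *
s=optics.get_image("side");t=optics.get_image("top");o=ctrl.get_obs()
a=cv2.resize(s["image"][190:310,240:360],(400,400),interpolation=cv2.INTER_CUBIC);b=cv2.resize(t["image"][190:290,270:370],(400,400),interpolation=cv2.INTER_CUBIC)
cv2.imwrite("pics/f.png",cv2.convertScaleAbs(np.hstack([a,b]),alpha=1.4));print(o["tool_pos"],o["opening"])
E
```

```text
t: 9.7
tool_pos: [0.5509, 0.1734, 0.0567]
tool_rot: [-2.22, -2.22, 0.005]
contact_force: [0.3, -0.3, -0.9]
opening: 0.0533
grip_force: 42.3
t: 10.2
tool_pos: [0.6279, 0.0067, 0.0564]
tool_rot: [-2.22, -2.219, 0.004]
contact_force: [0.3, 0.5, -0.9]
opening: 0.0529
grip_force: 42.3
t: 10.5
tool_pos: [0.6277, 0.009, 0.0575]
tool_rot: [-2.219, -2.22, 0.002]
contact_force: [0.3, -0.1, -0.5]
opening: 0.0534
grip_force: 42.3
[0.62806737 0.00932226 0.05822658] 0.0533473168134801
```

View pics/f.png

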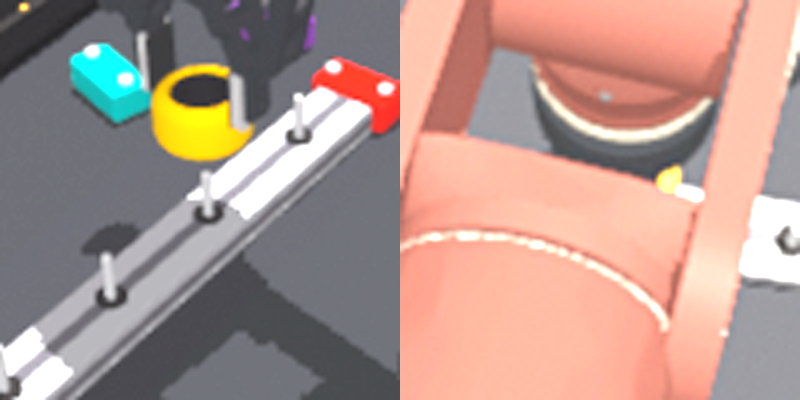

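The side view shows the wheel level, at about pixel (301,224), above pin 2's washer (302.5,253.7). I'll check that numerically, then lower with a force check.

```bash
python3 - <<'E'
from h import *
s=optics.get_image("side"); u,v,r=blob(s,*W["yellow"][:2],(275,200,50,45)); print(u,v,"expected",proj(s,(.629,.007,.097)),ray(s,u,v,.097))
E
python3 -m jog '[[[0,0,0.01],[0,0,0]],[[0,0,0.02],[0,0,0]],[[0,0,0.03],[0,0,0]],[[0,0,0.035],[0,0,0]],[[0,0,0.035],[0,0,0]]]'
python3 -m jog '[[[0,0,0.007],[0,0,0]],[[0,0,0.014],[0,0,0]],[[0,0,0.02],[0,0,0]],[[0,0,0.023],[0,0,0]],[[0,0,0.023],[0,0,0]]]'
```

```text
299.2450544015826 223.29772502472798 expected [299.96476247 221.23842134] [0.62626551 0.01258845 0.097     ]
t: 11.15
tool_pos: [0.6278, 0.0082, 0.0222]
tool_rot: [-2.22, -2.22, 0.003]
contact_force: [-0.3, 0.3, -0.8]
opening: 0.0532
grip_force: 42.3
t: 11.65
tool_pos: [0.6289, 0.0081, 0.0007]
tool_rot: [-2.221, -2.221, 0.001]
contact_force: [-0.3, 0.0, -0.2]
opening: 0.0538
grip_force: 42.4
```

```bash
python3 -m jog '[[[0,0,0],[0,0,0]],[[0,0,0],[0,0,0]],[[0,0,0],[0,0,0]],[[0,0,0],[0,0,0]],[[0,0,0],[0,0,0]]]' 1
python3 -m jog '[[[0,0,-0.01],[0,0,0]],[[0,0,-0.03],[0,0,0]],[[0,0,-0.06],[0,0,0]],[[0,0,-0.09],[0,0,0]],[[0,0,-0.09],[0,0,0]]]'
python3 -m jog '[[[0.024,-0.038,0],[0,0,0]],[[0.048,-0.076,0],[0,0,0]],[[0.072,-0.114,0],[0,0,0]],[[0.096,-0.152,0],[0,0,0]],[[0.118,-0.191,0],[0,0,0]]]'
python3 -m jog '[[[0,0,0],[0,0,0]],[[0,0,0.04],[0,0,0]],[[0,0,0.08],[0,0,0]],[[0,0,0.08],[0,0,0]]]'
python3 - <<'E'
from h import *
s=optics.get_image("side"); u,v,r=blob(s,*W["yellow"][:2],(265,200,70,75)); print(u,v,ray(s,u,v,.037)); cv2.imwrite("pics/g.png",cv2.resize(s["image"][190:350,230:400],None,fx=3.5,fy=3.5))
t=optics.get_image("top");u,v,r=blob(t,*W["yellow"][:2],(290,220,70,50));print(ray(t,u,v,.037),r)
E
```

```text
t: 12.15
tool_pos: [0.6292, 0.0081, 0.0013]
tool_rot: [2.221, 2.221, 0.0]
contact_force: [-0.0, 0.6, -0.1]
opening: 0.0855
grip_force: 0.0
t: 12.65
tool_pos: [0.6332, 0.0077, 0.0981]
tool_rot: [2.215, 2.215, 0.011]
contact_force: [1.4, -0.6, 0.6]
opening: 0.0851
grip_force: 0.0
t: 13.15
tool_pos: [0.4363, 0.1268, 0.0907]
tool_rot: [-2.222, -2.221, 0.0]
contact_force: [0.0, 1.1, 1.2]
opening: 0.0854
grip_force: 0.0
t: 13.55
tool_pos: [0.4328, 0.1253, 0.0056]
tool_rot: [-2.216, -2.216, 0.015]
contact_force: [-1.2, 0.5, -1.0]
opening: 0.0852
grip_force: 0.0
301.1813271604938 246.72016460905348 [0.62913151 0.00731884 0.037     ]
[0.63095138 0.00658526 0.037     ] 14.347112655639648
```

View pics/g.png

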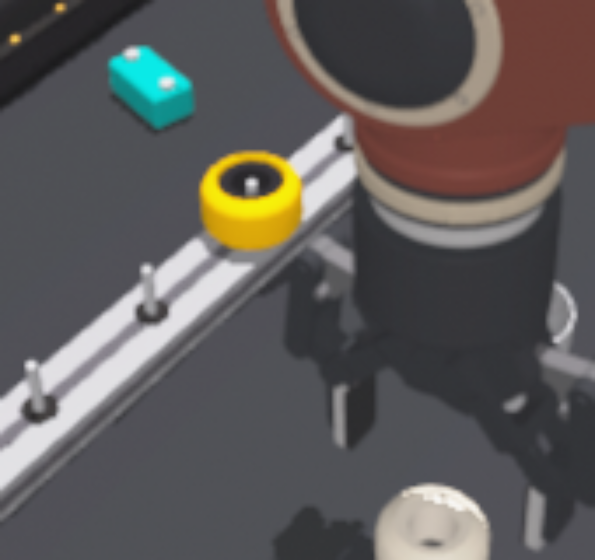

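Yellow sits flat on pin 2, with the pin in its hole at (.630,.007). Now down to white, grip and lift.

```bash
python3 -m jog '[[[0,0,0.015],[0,0,0]],[[0,0,0.026],[0,0,0]],[[0,0,0.032],[0,0,0]],[[0,0,0.036],[0,0,0]],[[0,0,0.036],[0,0,0]]]'
python3 -m jog '[[[0,0,0],[0,0,0]],[[0,0,0],[0,0,0]],[[0,0,0],[0,0,0]],[[0,0,0],[0,0,0]],[[0,0,0],[0,0,0]]]' 0 40
python3 -m jog '[[[0,0,0],[0,0,0]],[[0,0,0],[0,0,0]]]'
```

```text
t: 14.15
tool_pos: [0.4381, 0.1261, -0.0249]
tool_rot: [-2.221, -2.221, 0.0]
contact_force: [0.5, -0.1, -0.6]
opening: 0.0856
grip_force: 0.0
t: 14.65
tool_pos: [0.439, 0.1262, -0.024]
tool_rot: [2.221, 2.221, 0.002]
contact_force: [0.9, 0.2, 4.5]
opening: 0.0472
grip_force: 41.7
t: 14.85
tool_pos: [0.439, 0.1262, -0.024]
tool_rot: [2.221, 2.221, 0.002]
contact_force: [0.2, 0.7, 5.7]
opening: 0.048
grip_force: 41.8
```

```bash
python3 -m jog '[[[0,0,-0.01],[0,0,0]],[[0,0,-0.03],[0,0,0]],[[0,0,-0.055],[0,0,0]],[[0,0,-0.08],[0,0,0]],[[0,0,-0.08],[0,0,0]]]'
python3 -m jog '[[[-0.03,0.028,0],[0,0,0]],[[-0.06,0.055,0],[0,0,0]],[[-0.09,0.083,0],[0,0,0]],[[-0.12,0.11,0],[0,0,0]],[[-0.15,0.138,0],[0,0,0]]]'
python3 -m jog '[[[-0.03,0.027,0],[0,0,0]],[[-0.057,0.052,0],[0,0,0]],[[-0.057,0.052,0],[0,0,0]],[[-0.057,0.052,0],[0,0,0]],[[-0.057,0.052,0],[0,0,0]]]'
python3 - <<'E'
from h import *
s=optics.get_image("side"); x=proj(s,(.6273,-.0813,.095)).astype(int); u,v,r=blob(s,(0,0,130),(180,60,255),(x[0]-25,x[1]-22,50,44)); print(u,v,r,"expected",x,ray(s,u,v,.095))
cv2.imwrite("pics/i.png",cv2.resize(s["image"][150:300,260:430],None,fx=3.5,fy=3.5))
E
```

```text
t: 15.35
tool_pos: [0.4408, 0.1264, 0.0589]
tool_rot: [2.218, 2.218, 0.009]
contact_force: [0.4, -0.8, 0.4]
opening: 0.0479
grip_force: 41.6
t: 15.85
tool_pos: [0.5757, -0.025, 0.0532]
tool_rot: [-2.22, -2.219, 0.002]
contact_force: [-0.3, 1.4, -0.8]
opening: 0.0478
grip_force: 41.6
t: 16.35
tool_pos: [0.6265, -0.0799, 0.0537]
tool_rot: [-2.219, -2.22, 0.002]
contact_force: [-0.4, 0.4, -1.5]
opening: 0.0477
grip_force: 41.7
329.0987780040733 201.49321113374066 14.118206024169922 expected [328 199] [ 0.62369826 -0.07693292  0.095     ]
```

View pics/i.png

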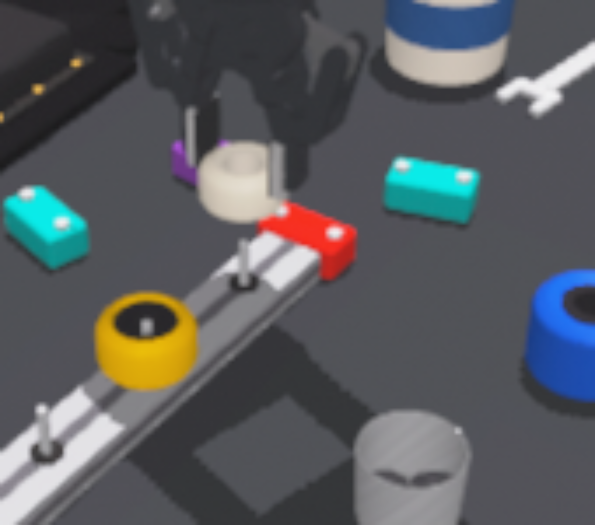

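White is above pin 1 with good alignment. Lower, release, rise and move to green.

```bash
python3 -m jog '[[[0,0,0.01],[0,0,0]],[[0,0,0.02],[0,0,0]],[[0,0,0.03],[0,0,0]],[[0,0,0.035],[0,0,0]],[[0,0,0.035],[0,0,0]]]'
python3 -m jog '[[[0,0,0.007],[0,0,0]],[[0,0,0.014],[0,0,0]],[[0,0,0.02],[0,0,0]],[[0,0,0.023],[0,0,0]],[[0,0,0.023],[0,0,0]]]'
python3 -m jog '[[[0,0,0],[0,0,0]],[[0,0,0],[0,0,0]],[[0,0,0],[0,0,0]],[[0,0,0],[0,0,0]],[[0,0,0],[0,0,0]]]' 1
python3 -m jog '[[[0,0,-0.01],[0,0,0]],[[0,0,-0.03],[0,0,0]],[[0,0,-0.06],[0,0,0]],[[0,0,-0.1],[0,0,0]],[[0,0,-0.1],[0,0,0]]]'
python3 -m jog '[[[-0.04,-0.021,0],[0,0,0]],[[-0.08,-0.043,0],[0,0,0]],[[-0.12,-0.064,0],[0,0,0]],[[-0.16,-0.085,0],[0,0,0]],[[-0.2,-0.107,0],[0,0,0]]]'
python3 -m jog '[[[-0.035,-0.018,0],[0,0,0]],[[-0.07,-0.037,0],[0,0,0]],[[-0.07,-0.037,0],[0,0,0]],[[-0.07,-0.037,0.03],[0,0,0]],[[-0.07,-0.037,0.03],[0,0,0]]]'
python3 - <<'E'
from h import *
s=optics.get_image("side"); x=proj(s,(.6273,-.0813,.035)).astype(int); u,v,r=blob(s,(0,0,130),(180,60,255),(x[0]-19,x[1]-22,36,30)); print(u,v,r,"expected",x,ray(s,u,v,.035))
u,v,r=blob(s,*W["green"][:2],W["green"][4]);print("green",ray(s,u,v,.021))
E
```

```text
t: 16.9
tool_pos: [0.6268, -0.0805, 0.0183]
tool_rot: [-2.22, -2.22, 0.002]
contact_force: [1.1, -0.2, -1.4]
opening: 0.0477
grip_force: 41.7
t: 17.4
tool_pos: [0.6279, -0.0809, -0.0033]
tool_rot: [-2.221, -2.221, 0.0]
contact_force: [-0.0, 0.6, -0.7]
opening: 0.0477
grip_force: 41.7
t: 17.9
tool_pos: [0.6282, -0.0809, -0.0027]
tool_rot: [2.221, 2.221, 0.0]
contact_force: [-0.4, 0.4, 0.3]
opening: 0.0855
grip_force: 0.0
t: 18.4
tool_pos: [0.6329, -0.082, 0.1057]
tool_rot: [2.213, 2.214, 0.011]
contact_force: [0.7, -0.6, 0.7]
opening: 0.0855
grip_force: 0.0
t: 18.9
tool_pos: [0.5202, -0.2823, 0.0975]
tool_rot: [2.221, 2.221, 0.0]
contact_force: [0.7, 0.0, 0.6]
opening: 0.0853
grip_force: 0.0
t: 19.4
tool_pos: [0.4818, -0.3486, 0.0634]
tool_rot: [-2.217, -2.216, -0.0]
contact_force: [-1.2, 0.4, -0.8]
opening: 0.0855
grip_force: 0.0
330.0785510785511 223.21815221815223 14.40615177154541 expected [328 224] [ 0.62796055 -0.08623564  0.035     ]
green [ 0.48275615 -0.34928792  0.021     ]
```

Down on green, grip and lift.

```bash
python3 -m jog '[[[0,0,0.03],[0,0,0]],[[0,0,0.055],[0,0,0]],[[0,0,0.075],[0,0,0]],[[0,0,0.084],[0,0,0]],[[0,0,0.084],[0,0,0]]]'
python3 -m jog '[[[0,0,0],[0,0,0]],[[0,0,0],[0,0,0]],[[0,0,0],[0,0,0]],[[0,0,0],[0,0,0]],[[0,0,0],[0,0,0]]]' 0 45
python3 -m jog '[[[0,0,0],[0,0,0]],[[0,0,0],[0,0,0]]]'
python3 -m jog '[[[0,0,-0.01],[0,0,0]],[[0,0,-0.03],[0,0,0]],[[0,0,-0.06],[0,0,0]],[[0,0,-0.09],[0,0,0]],[[0,0,-0.09],[0,0,0]]]'
```

```text
t: 19.95
tool_pos: [0.4839, -0.3499, -0.0175]
tool_rot: [-2.219, -2.221, 0.0]
contact_force: [0.3, 1.0, 0.2]
opening: 0.0852
grip_force: 0.0
t: 20.45
tool_pos: [0.4857, -0.3523, -0.0144]
tool_rot: [2.218, 2.219, 0.0]
contact_force: [0.5, 0.0, 5.9]
opening: 0.0572
grip_force: 48.8
t: 20.65
tool_pos: [0.4857, -0.3523, -0.0144]
tool_rot: [2.219, 2.219, 0.0]
contact_force: [0.8, 0.3, 6.6]
opening: 0.0572
grip_force: 48.8
t: 21.15
tool_pos: [0.4867, -0.3534, 0.0788]
tool_rot: [2.215, 2.215, 0.0]
contact_force: [1.7, -0.9, 0.2]
opening: 0.0572
grip_force: 48.5
```

```bash
python3 -m jog '[[[0.045,0.015,0],[0,0,0]],[[0.09,0.03,0],[0,0,0]],[[0.135,0.044,0],[0,0,0]],[[0.18,0.059,0],[0,0,0]],[[0.22,0.073,0],[0,0,0]]]'
python3 -m jog '[[[0.045,0.015,0],[0,0,0]],[[0.09,0.03,0],[0,0,0]],[[0.135,0.044,0],[0,0,0]],[[0.18,0.058,0],[0,0,0]],[[0.221,0.072,0],[0,0,0]]]'
python3 -m jog '[[[0,0,0],[0,0,0]],[[0,0,0],[0,0,0]],[[0,0,0],[0,0,0]]]'
python3 - <<'E'
from h import *
s=optics.get_image("side"); x=proj(s,(.6293,.0907,.111)).astype(int); u,v,r=blob(s,*W["green"][:2],(x[0]-35,x[1]-30,70,60)); print(u,v,r,"expected",x,ray(s,u,v,.111))
E
```

```text
t: 21.65
tool_pos: [0.5563, -0.1285, 0.0717]
tool_rot: [-2.22, -2.22, 0.001]
contact_force: [0.2, -0.9, -1.8]
opening: 0.0576
grip_force: 48.5
t: 22.15
tool_pos: [0.6282, 0.0923, 0.0715]
tool_rot: [-2.22, -2.221, 0.003]
contact_force: [0.5, -0.5, -0.5]
opening: 0.0571
grip_force: 48.5
t: 22.45
tool_pos: [0.6281, 0.0893, 0.0719]
tool_rot: [-2.221, -2.22, 0.003]
contact_force: [-0.7, 0.2, -1.1]
opening: 0.0573
grip_force: 48.5
268.1153971354167 242.29931640625 19.31804847717285 expected [268 239] [0.62446276 0.09705862 0.111     ]
```

```bash
python3 -m jog '[[[0,0,0.015],[0,0,0]],[[0,0,0.03],[0,0,0]],[[0,0,0.038],[0,0,0]],[[0,0,0.045],[0,0,0]],[[0,0,0.045],[0,0,0]]]'
python3 -m jog '[[[0,0,0.007],[0,0,0]],[[0,0,0.014],[0,0,0]],[[0,0,0.02],[0,0,0]],[[0,0,0.023],[0,0,0]],[[0,0,0.023],[0,0,0]]]'
python3 -m jog '[[[0,0,0],[0,0,0]],[[0,0,0],[0,0,0]],[[0,0,0],[0,0,0]],[[0,0,0],[0,0,0]],[[0,0,0],[0,0,0]]]' 1
python3 -m jog '[[[0,0,-0.01],[0,0,0]],[[0,0,-0.03],[0,0,0]],[[0,0,-0.06],[0,0,0]],[[0,0,-0.1],[0,0,0]],[[0,0,-0.1],[0,0,0]]]'
python3 -m jog '[[[-0.038,-0.029,0],[0,0,0]],[[-0.076,-0.059,0],[0,0,0]],[[-0.114,-0.088,0],[0,0,0]],[[-0.152,-0.118,0],[0,0,0]],[[-0.19,-0.147,0],[0,0,0]]]'
python3 -m jog '[[[-0.035,-0.03,0],[0,0,0]],[[-0.049,-0.040,0],[0,0,0]],[[-0.049,-0.040,0],[0,0,0]],[[-0.049,-0.040,0.02],[0,0,0]],[[-0.049,-0.040,0.02],[0,0,0]]]'
python3 - <<'E'
from h import *
s=optics.get_image("side"); x=proj(s,(.6293,.0907,.041)).astype(int); u,v,r=blob(s,*W["green"][:2],(x[0]-35,x[1]-30,70,60)); print(u,v,r,"expected",x,ray(s,u,v,.041))
u,v,r=blob(s,*W["blue"][:2],W["blue"][4]);print("blue",ray(s,u,v,.025))
E
```

```text
t: 23.0
tool_pos: [0.6277, 0.0899, 0.026]
tool_rot: [-2.22, -2.219, 0.004]
contact_force: [-0.5, -0.2, -1.0]
opening: 0.0571
grip_force: 48.5
t: 23.5
tool_pos: [0.6292, 0.0902, 0.0057]
tool_rot: [-2.221, -2.221, 0.0]
contact_force: [-2.2, -0.4, 3.4]
opening: 0.0573
grip_force: 49.0
t: 24.0
tool_pos: [0.6291, 0.0901, 0.005]
tool_rot: [2.221, 2.221, 0.0]
contact_force: [0.5, 0.1, -0.4]
opening: 0.0856
grip_force: 0.0
t: 24.5
tool_pos: [0.634, 0.0903, 0.1137]
tool_rot: [2.215, 2.215, 0.015]
contact_force: [1.1, 0.4, 1.5]
opening: 0.0852
grip_force: 0.0
t: 25.0
tool_pos: [0.4808, -0.101, 0.1054]
tool_rot: [2.22, 2.222, 0.0]
contact_force: [0.2, -1.1, 0.9]
opening: 0.0852
grip_force: 0.0
t: 25.5
tool_pos: [0.4408, -0.1476, 0.0831]
tool_rot: [-2.218, -2.219, 0.001]
contact_force: [-1.3, 0.7, -0.1]
opening: 0.0855
grip_force: 0.0
271.46730542948393 270.44125063035807 18.536014556884766 expected [271 270] [0.62924057 0.09203552 0.041     ]
blue [ 0.44080236 -0.14673066  0.025     ]
```

Green is placed. Now blue.

```bash
python3 -m jog '[[[0,0,0.03],[0,0,0]],[[0,0,0.055],[0,0,0]],[[0,0,0.08],[0,0,0]],[[0,0,0.097],[0,0,0]],[[0,0,0.097],[0,0,0]]]'
python3 -m jog '[[[0,0,0],[0,0,0]],[[0,0,0],[0,0,0]],[[0,0,0],[0,0,0]],[[0,0,0],[0,0,0]],[[0,0,0],[0,0,0]]]' 0 50
python3 -m jog '[[[0,0,0],[0,0,0]],[[0,0,0],[0,0,0]]]'
python3 -m jog '[[[0,0,-0.01],[0,0,0]],[[0,0,-0.03],[0,0,0]],[[0,0,-0.065],[0,0,0]],[[0,0,-0.1],[0,0,0]],[[0,0,-0.1],[0,0,0]]]'
```

```text
t: 26.05
tool_pos: [0.4406, -0.1473, -0.0139]
tool_rot: [-2.217, -2.219, 0.002]
contact_force: [-0.5, -1.2, 0.3]
opening: 0.0854
grip_force: 0.0
t: 26.55
tool_pos: [0.4439, -0.1495, -0.0096]
tool_rot: [2.219, 2.219, 0.002]
contact_force: [0.2, 1.3, 6.3]
opening: 0.0649
grip_force: 56.1
t: 26.75
tool_pos: [0.4439, -0.1495, -0.0097]
tool_rot: [2.219, 2.219, 0.002]
contact_force: [0.1, -0.1, 6.8]
opening: 0.0645
grip_force: 56.1
t: 27.25
tool_pos: [0.4457, -0.1508, 0.0944]
tool_rot: [2.214, 2.214, 0.005]
contact_force: [1.3, -0.7, -1.0]
opening: 0.0651
grip_force: 56.3
```

```bash
python3 -m jog '[[[0.04,0.0235,0],[0,0,0]],[[0.08,0.047,0],[0,0,0]],[[0.12,0.0705,0],[0,0,0]],[[0.16,0.094,0],[0,0,0]],[[0.2,0.1175,0],[0,0,0]]]'
python3 -m jog '[[[0.04,0.0235,0],[0,0,0]],[[0.08,0.047,0],[0,0,0]],[[0.12,0.0705,0],[0,0,0]],[[0.12,0.0705,0],[0,0,0]],[[0.12,0.0705,0],[0,0,0]]]'
python3 -m jog '[[[0,0,0],[0,0,0]],[[0,0,0],[0,0,0]]]'
python3 - <<'E'
from h import *
s=optics.get_image("side"); x=proj(s,(.6304,.1719,.125)).astype(int); u,v,r=blob(s,*W["blue"][:2],(x[0]-35,x[1]-30,70,60)); print(u,v,r,"expected",x,ray(s,u,v,.125))
E
```

```text
t: 27.75
tool_pos: [0.5593, 0.0529, 0.0869]
tool_rot: [-2.221, -2.221, 0.002]
contact_force: [0.3, -0.7, -2.6]
opening: 0.0649
grip_force: 56.3
t: 28.25
tool_pos: [0.6291, 0.1718, 0.0863]
tool_rot: [-2.218, -2.223, 0.004]
contact_force: [-0.1, 0.4, -1.9]
opening: 0.0646
grip_force: 56.5
t: 28.45
tool_pos: [0.6293, 0.17, 0.0877]
tool_rot: [-2.223, -2.22, 0.001]
contact_force: [0.0, 0.0, -2.4]
opening: 0.0644
grip_force: 56.5
231.0430817610063 262.70890985324945 24.386573791503906 expected [231 259] [0.6262261 0.1780089 0.125    ]
```

Same small offset as before, which comes from the gripper hiding part of the wheel. Lower 78 mm, release, retreat and check.

```bash
python3 -m jog '[[[0,0,0.02],[0,0,0]],[[0,0,0.035],[0,0,0]],[[0,0,0.048],[0,0,0]],[[0,0,0.055],[0,0,0]],[[0,0,0.055],[0,0,0]]]'
python3 -m jog '[[[0,0,0.007],[0,0,0]],[[0,0,0.014],[0,0,0]],[[0,0,0.02],[0,0,0]],[[0,0,0.023],[0,0,0]],[[0,0,0.023],[0,0,0]]]'
python3 -m jog '[[[0,0,0],[0,0,0]],[[0,0,0],[0,0,0]],[[0,0,0],[0,0,0]],[[0,0,0],[0,0,0]],[[0,0,0],[0,0,0]]]' 1
python3 -m jog '[[[0,0,-0.01],[0,0,0]],[[0,0,-0.03],[0,0,0]],[[0,0,-0.06],[0,0,0]],[[0,0,-0.11],[0,0,0]],[[0,0,-0.13],[0,0,0]]]'
python3 -m jog '[[[0.04,-0.02,0],[0,0,0]],[[0.08,-0.04,0],[0,0,0]],[[0.12,-0.06,0],[0,0,0]],[[0.16,-0.08,0],[0,0,0]],[[0.2,-0.1,0],[0,0,0]]]'
python3 -m jog '[[[0,0,0],[0,0,0]],[[0,0,0],[0,0,0]],[[0,0,0],[0,0,0]]]'
python3 - <<'E'
from h import *
s=optics.get_image("side");t=optics.get_image("top")
for n,p,z in(("blue",(.6304,.1719),.045),("green",(.6293,.0907),.041),("yellow",(.6289,.0068),.037)):
  for d in(s,t):
    x=proj(d,(*p,z)).astype(int); w=26 if d is t else 32
    try: u,v,r=blob(d,*W[n][:2],(x[0]-w,x[1]-w,2*w,2*w)); print(n,p,ray(d,u,v,z).round(4))
    except Exception as e: print(n,e)
cv2.imwrite("pics/z.png",np.hstack([cv2.resize(s["image"][180:360,180:400],(440,360)),cv2.resize(t["image"][200:380,200:380],(360,360))]))
E
```

```text
t: 29.0
tool_pos: [0.6287, 0.1707, 0.0312]
tool_rot: [-2.22, -2.22, 0.004]
contact_force: [-1.1, 0.0, -2.1]
opening: 0.0647
grip_force: 56.5
t: 29.5
tool_pos: [0.6302, 0.1712, 0.0104]
tool_rot: [2.221, 2.222, -0.0]
contact_force: [-1.7, -0.0, 0.2]
opening: 0.065
grip_force: 56.7
t: 30.0
tool_pos: [0.6302, 0.1711, 0.0102]
tool_rot: [2.221, 2.221, 0.0]
contact_force: [-0.2, -1.4, -1.0]
opening: 0.0853
grip_force: 0.0
t: 30.5
tool_pos: [0.6328, 0.1716, 0.1469]
tool_rot: [2.218, 2.218, 0.011]
contact_force: [0.8, -0.5, 0.9]
opening: 0.0853
grip_force: 0.0
t: 31.0
tool_pos: [0.5293, 0.3726, 0.1413]
tool_rot: [2.221, 2.221, 0.002]
contact_force: [1.3, -0.2, -0.2]
opening: 0.0859
grip_force: 0.0
t: 31.3
tool_pos: [0.5306, 0.3704, 0.1406]
tool_rot: [2.222, 2.22, 0.001]
contact_force: [-0.2, -0.2, 0.0]
opening: 0.0855
grip_force: 0.0
blue (0.6304, 0.1719) [0.63   0.1734 0.045 ]
blue (0.6304, 0.1719) [0.6321 0.1731 0.045 ]
green (0.6293, 0.0907) [0.6293 0.092  0.041 ]
green (0.6293, 0.0907) [0.6309 0.0917 0.041 ]
yellow (0.6289, 0.0068) [0.6289 0.0076 0.037 ]
yellow (0.6289, 0.0068) [0.6309 0.0067 0.037 ]
```

View pics/z.png

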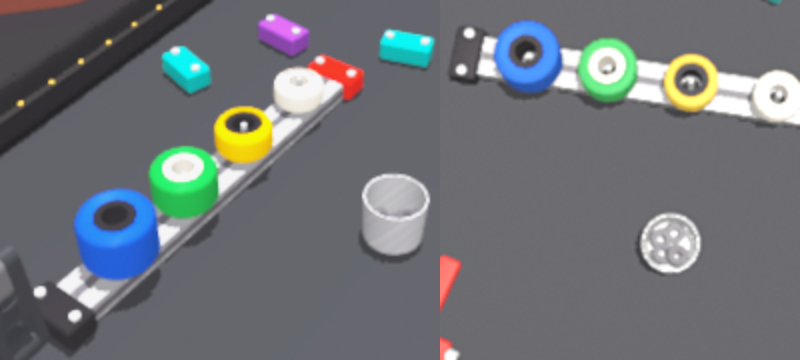

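All four wheels lie flat on their pins: white by the red foot, then yellow, green and blue at the black foot. The tin is still standing and the gripper is clear.

```bash
python3 -c "
from station import job
print(job.finish_job())"
```

```text
the job is handed in; nothing more can be done
None
```

The job is handed in at about 31 s of the 109 s: the final pictures show all four wheels flat on their pins in size order, white at the red foot to blue at the black foot, with the bearing tin still standing; the hand-in returned no verdict.

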